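# Open the counterweighted pie press and seat a tin in its nest

## Robot

A 6-joint arm with a two-finger parallel gripper is mounted at the origin on the work surface. World frame = base frame: x ahead of the robot, y to its left, z up, the work surface at z = 0. Lengths are in m, angles in degrees, forces in N, time in s.
With the tool pointing down it reaches from about 0.275 to 0.75 m from the base axis. Payload 10.2 kg.
Tool frame: the origin (TCP) lies on the centre line of the jaws, within the pads' length; the fingertips stand 22 mm ahead of it and the grasp point (between the pads) lies 3 mm ahead of it (arm.tips_ahead is the distance from the TCP to the fingertips, in m); z points along the fingers, y is the line along which they close (so a half turn about z gives the same grasp; the last joint's range is limited). The gripper opens to 88 mm and grips with 3 to 60 N. Pads are 18 mm wide; open, the fingers measure 123 mm over their backs; the gripper's body (75 mm by 187 mm) begins 45 mm behind the grasp point.
Start: joints at [-89.748, 17.928, 85.812, -0, 76.261, -12.8], TCP at [0.119, -0.511, 0.261] pointing down, gripper open.
Joint ranges: [-168.41, 168.41], [-55.51, 124.54], [10.69, 146.95], [-70.63, 250.63], [1, 178], [-165.06, 165.06]. Speed limits (degrees/s): [136.94, 136.94, 172.46, 180, 180, 180].

## Interface

Orientations are given as a 3x3 rotation matrix whose columns are the frame's x, y, z axes.
In Python, from rig import arm gives the robot as it stands.
- The arm moves only by the tool apply_moves, never from a script. Its argument "commands" is a list of rows, each a list of 5 numbers: the shift along the tool's x, y, z scaled (see below), then the turn about the tool's z scaled (see below), then the opening, from -1 (shut) to 1 (fully open). In form: [[tx, ty, tz, yaw, hand], ...]. A call has exactly 10 rows; each row is the pose to reach, as a shift and turn from the pose commanded when the call began, along the tool's axes at that moment; what a row does not reach only later rows make up. The controller multiplies each number of a shift by 0.3 m and each number of a turn by 45 degrees. A row lasts 1/8 s, in which the tool goes at most 62.5 mm and 10.7 degrees, less where a joint would pass 70% of its speed; a pose out of reach is approached as far as the arm can. A call with a number of a shift or a turn outside -1 to 1 is refused whole. A call with a gripper value outside its range is refused whole. The fingers move at their own pace and stop on an object; "force" is the grip in N (left out, the last holds). Time passes only in rows, so rows that repeat a pose let the fingers close, or fill a call up. It gives the time, the measured TCP pose, the force, the opening and the grip force at its end, in the units of the state.
- arm.state(): the state, without advancing time (a new reading comes with each control period).
- arm.get_image(name): name is "side" or "top"; returns a dict with "color" (480x640x3 uint8, red, green, blue), "fov_y" (degrees; the focal length in pixels is half the picture's height over the tangent of half this angle, whatever the lens; pixels are square), "cx", "cy" (the principal point, pixels), "rvec" (rotation vector, rad) and "tvec" (3), from world to camera coordinates, as OpenCV has them. Camera axes: x right, y down, z forward; pixel columns grow to the right and rows downward; lengths in m; the calibration is good to about 2 mm. A picture is of the moment at which its call begins. There is no depth.
- arm.job_done(): hands the job in; it is judged then, once.
The state is a dict: "t": time; "joint_pos": joint angles; "joint_vel": joint speeds; "tau": joint torques, N m; "eef_pos": TCP position; "tool_rot": TCP orientation; "force": force on the tool from outside, world axes, zero at the start; "ft_torque": the same for the moment, N m; "finger_gap": finger opening in m; "grasp_force": force on a finger pad.
Only numpy, scipy, OpenCV 4.12 (cv2) and the standard library are available. Lean on these libraries where they do the work, as an engineer would, in place of code of your own. Each camera call takes 0.05 s, during which the arm holds its last target. There are 200 camera calls.

## Task

Make the pie press ready for its next shell: lift its counterweighted arm (red cross handle) over the balance point and ease it back, without forcing it and without letting it swing or drop, until the counterweight lies on the rubber buffer and the arm stays open by itself when you let go. Then take the plain straight-sided steel tin from the baking tray and seat it gently, upright and fully home, in the round nest of the press. Leave the arm open and the other things where they stand.

Things in the scene. Friction and masses are not known exactly. Their poses are not given: they have to be found in the camera images.
- press: Hand pie press bolted to the bench: blue cast base 330 x 150 x 23 mm, aluminium die block (106 x 106 mm, top 47 mm up) at the front, blue hinge yoke (74 mm across, 141 mm high) towards the rear; behind it, under the counterweight's path, a black rubber buffer on a height-set screw. Origin: middle of the base's underside, on the bench. x runs from front (die, handle) to rear (hinge, buffer); y along the hinge pin; z up.
- hinge (a point): Middle of the press's hinge pin, 70 mm behind the press origin along press x and 125 mm above the bench. The pin lies along press y.
- press_arm (a joint): Angle of the press arm (rad): 0 shut, bar level; grows as the handle goes up and over to the rear, 1.57 bar upright. Balance point near 1.03; beyond it gravity pulls the arm open. It comes to rest on the buffer anywhere from 1.74 to 2.2: to be felt. The hinge runs nearly free: let go 0.1 rad short, the arm swings too fast (limit 1.6 rad/s either way).
- lever: The moving arm, 2.4 to 3.9 kg: steel bar 22 x 14 mm, under it a round stamp (47 mm across, 140 mm from the hinge, 82 mm below the bar), at its rear a cranked tail with a dark counterweight (top 225 mm up when shut). Origin on the hinge axis, y along the pin; shut, x runs from handle to hinge. Takes 4 to 7 N at the handle to lift off; open, it pulls back with 3 to 7 N. On the buffer, push it with under 8 N.
- handle (a point): Middle of the red round cross handle at the end of the bar: 24 mm thick, 120 mm long, parallel to the hinge pin, 220 mm from the hinge axis. Shut, it is 125 mm above the bench. Either half, about 32 mm from its middle, can be pinched from above with the fingers before and behind it; it may turn between them. Upright, it is 345 mm up.
- nest (a point): Centre of the floor of the round nest in the die block, 70 mm in front of the press origin, 33 mm above the bench. The nest is 64.5 mm across and 14 mm deep, with a 3 mm chamfer at its mouth; it is under the stamp while the arm is shut.
- tray: Aluminium baking tray 330 x 240 mm, rim 22 mm high, 3 mm thick, fixed on the bench. The tin, mould and shaker stand in a row along its x axis, about 100 mm apart, in any order. Origin: middle of the underside; z up.
- tin: Plain straight-sided open steel tin, 61 mm across, 45 mm high, 3 mm wall, foot tapered to 54 mm over its lowest 7 mm, 90 g, standing upright in one of three places on the tray. Origin: centre of its underside; z along its axis. It is thin: pressed into or against the press with more than 30 N it is dented.
- mould: Bystander: copper mould flaring from 42 to 62 mm, 40 mm high, on the tray. Origin: centre of its underside.
- shaker: Bystander: white flour shaker with a yellow top, 52 mm across, 74 mm high, on the tray. Origin: centre of its underside.
- jar: Bystander: amber jar with a white cap, 68 mm across, 95 mm high, on the bench beside the press. Origin: centre of its underside.
There are look-alikes about, which are no part of the job. Leave any blue, green or purple look-alike of the tin alone.

How it is judged:
By the outcome, as a careful person would: the job done as asked, in the order asked, and still so for the second after the job is handed in, with the robot touching nothing.
It also fails if it takes over 72 s, if anything falls off the work surface, if the arm or the gripper's body presses on something with over 40 N, if the wrist force passes 120 N, or if a joint passes its speed limit or range.

## Working session

There is one attempt and no reset: what is moved stays moved. The work goes in short steps, Python scripts to look and compute and a tool call to move; the robot and the scene stay as the last step left them, time stands still between calls to the robot, and variables do not carry over. Pictures are saved under pics/ and viewed, at most 10 in all, crops included, and the job is handed in when it is done.

Besides the shell and the picture viewer there is one more tool, called after "Request:" as name([rows], argument=value, ...), one row to a line, values as JSON. apply_moves: Moves the arm, as the interface text tells. Its arguments: {"type":"object","properties":{"commands":{"type":"array","items":{"type":"array","items":{"type":"number"}}},"force":{"type":"number"}},"required":["commands"]}

```bash
mkdir -p pics
cat > h.py <<'E'
import numpy as np,cv2
from rig import arm
def cam(n):
    d=arm.get_image(n);K=np.eye(3);f=240/np.tan(np.radians(d["fov_y"])/2)
    K[0,0]=K[1,1]=f;K[0,2]=d["cx"];K[1,2]=d["cy"]
    return d,K,cv2.Rodrigues(np.array(d["rvec"],float))[0],np.array(d["tvec"],float).reshape(3)
def ray(c,uv,z):
    d,K,R,t=c;v=R.T@np.linalg.inv(K)@np.array([*uv,1.]);o=-R.T@t
    return o+v*(z-o[2])/v[2]
def proj(c,P):
    d,K,R,t=c;p=(R@np.atleast_2d(P).T).T+t;p=p@K.T
    return p[:,:2]/p[:,2:]
def save(c,n): cv2.imwrite("pics/"+n,c[0]["color"][:,:,::-1])
E
ls
python3 - <<'E'
from h import *
for n in("top","side"):
    c=cam(n);save(c,n+"0.png");print(n,-c[2].T@c[3],c[2][2],c[1][0,0])
s=arm.state();print(s);print(arm.tips_ahead)
E
```

```text
h.py
pics
top [ 0.39502582 -0.15996688  1.18237998] [ 0.13277861  0.00842126 -0.99110994] 575.3332292313131
side [0.39748507 0.83283323 0.64229589] [ 0.0951619  -0.87516681 -0.47437038] 500.2721567463534
{'t': 0.1, 'joint_pos': array([-8.97480728e+01,  1.79570176e+01,  8.58488714e+01,  6.37903417e-04,
        7.62600735e+01, -1.27996630e+01]), 'joint_vel': array([ 0.02502571, -0.12751761, -0.17055548,  0.06513328, -0.07098901,
        0.11542967]), 'tau': array([ 2.52084494e-03, -4.02818549e+01, -2.52646154e+01,  6.95858267e-02,
        3.42758093e-02, -6.53469488e-05]), 'eef_pos': array([ 0.11855152, -0.51124745,  0.26021648]), 'tool_rot': array([[ 9.74167717e-01,  2.25825725e-01,  5.75277342e-06],
       [ 2.25825569e-01, -9.74167073e-01,  1.15129918e-03],
       [ 2.65597134e-04, -1.12025937e-03, -9.99999337e-01]]), 'force': array([-0.35085224,  0.09556856,  0.28136163]), 'ft_torque': array([ 0.00102673, -0.06182526, -0.01575696]), 'grasp_force': 0.0, 'finger_gap': 0.08827123022333888}
0.022
```

View pics/top0.png

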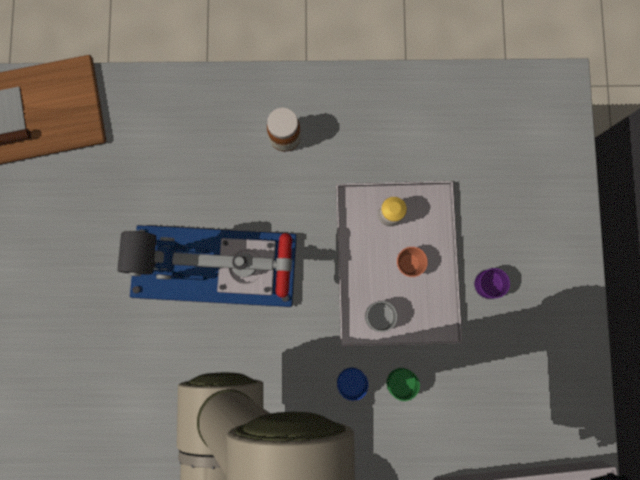

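View pics/side0.png

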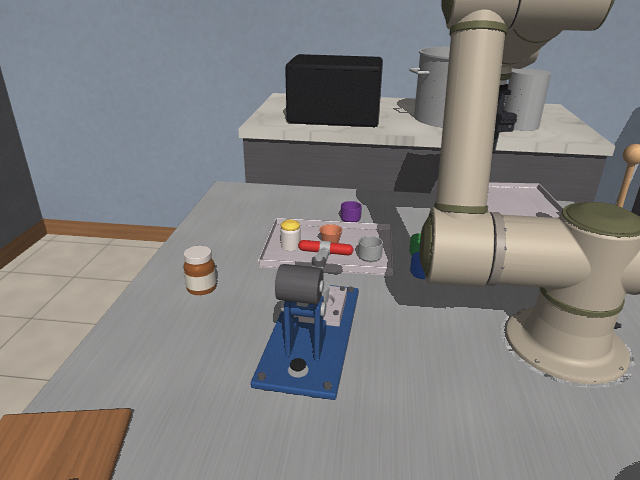

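The top view shows the press with its handle at (283,265) and its rear to the left. The steel tin is at (381,316), the mould at (412,262), the shaker at (393,209) and the jar at (283,122). The side view shows the arm shut, with the buffer at (298,367).

Run:
```python
from h import *
c=cam("top");im=c[0]["color"].astype(int);r,g,b=im[...,0],im[...,1],im[...,2]
# press base: blue
hsv=cv2.cvtColor(c[0]["color"],cv2.COLOR_RGB2HSV)
m=(b>r+40)&(b>g+20);m[320:]=0;m[:,:110]=0;m[:,310:]=0
cn=max(cv2.findContours(m.astype(np.uint8),0,2)[0],key=cv2.contourArea)
pts=np.argwhere(m)[:,::-1].astype(np.float32)
w=np.array([ray(c,p,.023)[:2] for p in pts]).astype(np.float32)
(cx,cy),sz,ang=cv2.minAreaRect(w);print("base",cx,cy,sz,ang)
m=(r>130)&(g<70)&(b<70);m[:,310:]=0;m[320:]=0
p=np.argwhere(m)[:,::-1].astype(np.float32);w=np.array([ray(c,q,.128)[:2] for q in p]).astype(np.float32)
print("handle",cv2.minAreaRect(w),w.mean(0))
print("corners",[ray(c,q,.023)[:2].round(4) for q in((137,226),(298,234),(293,306),(131,298))])
crop=c[0]["color"][285:345,350:410];cv2.imwrite("pics/tin.png",cv2.resize(crop[:,:,::-1],None,fx=8,fy=8,interpolation=2))
print("tinrough",ray(c,(381,316),.045)[:2])
s=cam("side");print("buf",[ray(s,(298,367),z).round(3) for z in(.03,.05,.07)])
```

```text
base 0.5027111768722534 0.051437243819236755 (0.3257259726524353, 0.14624713361263275) 86.34270477294922
handle ((0.4926730990409851, -0.09375977516174316), (0.013512748293578625, 0.11114471405744553), 86.53910064697266) [ 0.49096563 -0.09375294]
corners [array([0.5841, 0.2081]), array([ 0.5651, -0.1214]), array([ 0.4194, -0.1109]), array([0.4375, 0.2152])]
tinrough [ 0.39839068 -0.28421467]
buf [array([0.509, 0.169, 0.03 ]), array([0.506, 0.191, 0.05 ]), array([0.502, 0.212, 0.07 ])]
```

View pics/tin.png

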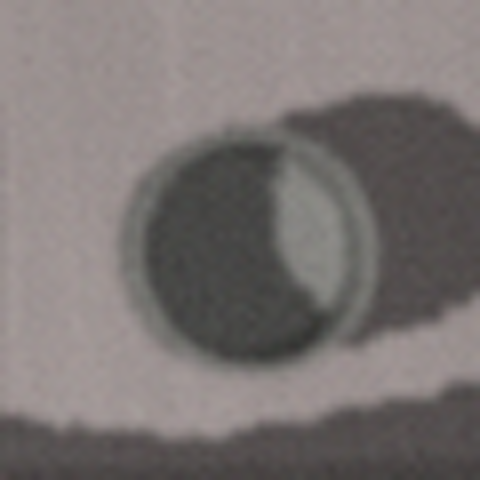

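The tin rim is centred at pixel (381,316), which puts the tin at about (0.398, -0.285). Next I approach the near half of the handle.

Request:
apply_moves([
  [0.12, -0.09, 0, 0.05, 1],
  [0.25, -0.19, 0, 0.1, 1],
  [0.38, -0.29, 0, 0.15, 1],
  [0.5, -0.38, 0, 0.2, 1],
  [0.63, -0.48, 0, 0.25, 1],
  [0.76, -0.58, 0, 0.3, 1],
  [0.88, -0.67, 0, 0.34, 1],
  [0.97, -0.74, 0, 0.369, 1],
  [0.99, -0.76, 0, 0.369, 1],
  [0.99, -0.76, 0, 0.369, 1],
])

```text
t: 1.45
eef_pos: [0.3562, -0.2224, 0.2607]
tool_rot: [[0.998, -0.061, -0.0], [-0.061, -0.998, -0.0], [-0.0, 0.0, -1.0]]
force: [-0.2, 0.8, -0.2]
finger_gap: 0.0883
grasp_force: 0.0
```

```bash
cat >> h.py <<'E'
O=np.array([.5027,.0514,0]);A=np.radians(86.5);px=np.array([np.cos(A),np.sin(A),0]);py=np.array([-px[1],px[0],0]);ez=np.array([0,0,1.])
hinge=O+.07*px+.125*ez
def hand(th,off=.032): return hinge+.22*(-np.cos(th)*px+np.sin(th)*ez)+off*py
def rel(P,s=None):
    s=s or arm.state();return (np.array(s["tool_rot"]).T@(np.array(P)-s["eef_pos"])/.3).round(3)
E
python3 - <<'E'
from h import *
s=arm.state();print(s["eef_pos"],s["tool_rot"].round(4),s["force"],px)
print(hand(0),rel(hand(0)+.003*ez,s))
E
```

```text
[ 0.35623647 -0.22241222  0.26068272] [[ 9.981e-01 -6.100e-02 -3.000e-04]
 [-6.100e-02 -9.981e-01 -1.000e-04]
 [-3.000e-04  1.000e-04 -1.000e+00]] [-0.16698228  0.7659329  -0.16819388] [0.06104854 0.9981348  0.        ]
[ 0.46160241 -0.09636667  0.125     ] [ 0.325 -0.441  0.442]
```

Request:
apply_moves([
  [0.08, -0.11, 0, 0, 0.5],
  [0.16, -0.22, 0, 0, 0.5],
  [0.25, -0.33, 0.03, 0, 0.5],
  [0.32, -0.43, 0.1, 0, 0.5],
  [0.325, -0.441, 0.2, 0, 0.5],
  [0.325, -0.441, 0.3, 0, 0.5],
  [0.325, -0.441, 0.38, 0, 0.5],
  [0.325, -0.441, 0.43, 0, 0.5],
  [0.325, -0.441, 0.442, 0, 0.5],
  [0.325, -0.441, 0.442, 0, 0.5],
])

```text
t: 2.7
eef_pos: [0.4619, -0.097, 0.1284]
tool_rot: [[0.998, -0.063, 0.0], [-0.063, -0.998, -0.0], [0.0, 0.0, -1.0]]
force: [0.7, 0.2, 0.3]
finger_gap: 0.0661
grasp_force: 0.0
```

Run:
```python
from h import *
s=arm.state();print(s["eef_pos"],s["force"],s["finger_gap"])
c=cam("side");im=cv2.resize(c[0]["color"][190:410,220:420,::-1],None,fx=2.7,fy=2.7,interpolation=2);cv2.imwrite("pics/a.png",im)
```

```text
[ 0.46192329 -0.09699568  0.12841932] [0.70789877 0.1641117  0.28835542] 0.06614769020264644
```

View pics/a.png

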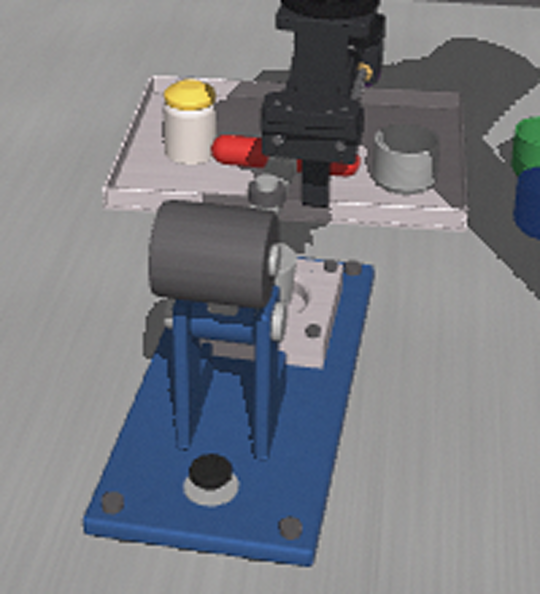

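The crop shows the fingers straddling the near (right) half of the red handle at (325,165), clear of the bar. I'll close gently.

Request:
apply_moves([
  [0, 0, 0, 0, 0],
  [0, 0, 0, 0, -0.2],
  [0, 0, 0, 0, -0.4],
  [0, 0, 0, 0, -0.5],
  [0, 0, 0, 0, -0.6],
  [0, 0, 0, 0, -0.8],
  [0, 0, 0, 0, -0.8],
  [0, 0, 0, 0, -0.8],
  [0, 0, 0, 0, -0.8],
  [0, 0, 0, 0, -0.8],
], force=25)

```text
t: 4.0
eef_pos: [0.4619, -0.0969, 0.1282]
tool_rot: [[0.998, -0.062, 0.0], [-0.062, -0.998, -0.001], [0.0, 0.001, -1.0]]
force: [-0.2, -5.3, 0.3]
finger_gap: 0.0224
grasp_force: 24.9
```

Run:
```python
from h import *
s=arm.state();print(s["eef_pos"],s["force"],s["finger_gap"],s["grasp_force"],s["force"]@px)
```

```text
[ 0.46190524 -0.09694761  0.12820699] [-0.24755353 -5.26976536  0.34435292] 0.022439860031271016 24.865777641534805 -5.275048962555262
```

Request:
apply_moves([
  [0, 0.003, -0.01, 0, -0.8],
  [0, 0.005, -0.025, 0, -0.8],
  [0, 0.004, -0.044, 0, -0.8],
  [0, 0.002, -0.066, 0, -0.8],
  [0, 0, -0.088, 0, -0.8],
  [0, -0.003, -0.11, 0, -0.8],
  [0, -0.007, -0.131, 0, -0.8],
  [0, -0.011, -0.153, 0, -0.8],
  [0, -0.016, -0.174, 0, -0.8],
  [0, -0.016, -0.174, 0, -0.8],
])

```text
t: 5.25
eef_pos: [0.4623, -0.0902, 0.1803]
tool_rot: [[0.998, -0.062, 0.0], [-0.062, -0.998, 0.002], [0.0, -0.002, -1.0]]
force: [5.1, 6.6, -6.5]
finger_gap: 0.0223
grasp_force: 25.2
```

```bash
cat > st.py <<'E'
from h import *
s=arm.state();p=s["eef_pos"]-hinge;u=p@px;w=p[2]
th=np.arctan2(w,-u);F=np.array(s["force"])
print("th",th.round(4),"r",np.hypot(u,w).round(4),"p",s["eef_pos"].round(4),"Fpx",(F@px).round(2),"Fz",F[2].round(2),"Ft",(F@(np.sin(th)*px+np.cos(th)*ez)).round(2),"Fr",(F@(-np.cos(th)*px+np.sin(th)*ez)).round(2),"Fy",(F@py).round(2),"gap",s["finger_gap"].round(4),s["grasp_force"])
E
python3 st.py
```

```text
Traceback (most recent call last):
  File "st.py", line 4, in <module>
    print("th",th.round(4),"r",np.hypot(u,w).round(4),"p",s["eef_pos"].round(4),"Fpx",(F@px).round(2),"Fz",F[2].round(2),"Ft",(F@(np.sin(th)*px+np.cos(th)*ez)).round(2),"Fr",(F@(-np.cos(th)*px+np.sin(th)*ez)).round(2),"Fy",(F@py).round(2),"gap",s["finger_gap"].round(4),s["grasp_force"])
                                                                                                                                                                                                                                                     ^^^^^^^^^^^^^^^^^^^^^
AttributeError: 'float' object has no attribute 'round'
```

```bash
sed -i 's/s\["finger_gap"\].round(4)/round(s["finger_gap"],4)/' st.py; python3 st.py
cat > plan.py <<'E'
import numpy as np,sys
a,b=map(float,sys.argv[1:3]);t=np.linspace(a,b,10)[1:];k=.22/.3
for x in t: print(round(x,3),round(k*(np.cos(x)-np.cos(a)),3),round(-k*(np.sin(x)-np.sin(a)),3))
E
python3 plan.py .24 .6
```

```text
th 0.253 r 0.2208 p [ 0.4623 -0.0902  0.1803] Fpx 6.92 Fz -6.47 Ft -4.53 Fr -8.32 Fy -4.67 gap 0.0223 25.179098053195048
0.28 -0.008 -0.028
0.32 -0.016 -0.056
0.36 -0.026 -0.084
0.4 -0.037 -0.111
0.44 -0.049 -0.138
0.48 -0.062 -0.164
0.52 -0.076 -0.19
0.56 -0.091 -0.215
0.6 -0.107 -0.24
```

Request:
apply_moves([
  [0.002, -0.01, -0.028, 0, -0.8],
  [0.003, -0.02, -0.056, 0, -0.8],
  [0.003, -0.03, -0.083, 0, -0.8],
  [0.003, -0.041, -0.11, 0, -0.8],
  [0.003, -0.053, -0.137, 0, -0.8],
  [0.003, -0.066, -0.163, 0, -0.8],
  [0.003, -0.08, -0.189, 0, -0.8],
  [0.003, -0.095, -0.214, 0, -0.8],
  [0.003, -0.111, -0.239, 0, -0.8],
  [0.003, -0.111, -0.239, 0, -0.8],
])

```text
t: 6.5
eef_pos: [0.4645, -0.0549, 0.2507]
tool_rot: [[0.998, -0.061, -0.003], [-0.061, -0.998, 0.007], [-0.003, -0.007, -1.0]]
force: [4.9, 18.6, -17.0]
finger_gap: 0.0209
grasp_force: 26.0
```

```bash
python3 st.py; python3 plan.py .6 .96
```

```text
th 0.6137 r 0.2183 p [ 0.4645 -0.0549  0.2507] Fpx 18.85 Fz -16.96 Ft -3.02 Fr -25.18 Fy -3.8 gap 0.0209 26.04285104200244
0.64 -0.017 -0.024
0.68 -0.035 -0.047
0.72 -0.054 -0.069
0.76 -0.074 -0.091
0.8 -0.094 -0.112
0.84 -0.116 -0.132
0.88 -0.138 -0.151
0.92 -0.161 -0.169
0.96 -0.185 -0.187
```

Run:
```python
from h import *
c=cam("side");im=c[0]["color"].astype(int);m=((im[...,0]>110)&(im[...,1]<70)&(im[...,2]<70)).astype(np.uint8)
n,l,st,ce=cv2.connectedComponentsWithStats(m)
for i in range(1,n):
    if st[i,4]>15: print(st[i],ce[i])
for th in(.5,.56,.6,.64,.7):print(th,[proj(c,hand(th,o))[0].round(1) for o in(-.06,-.037,.06)])
x0,y0=200,130
cv2.imwrite("pics/b.png",cv2.resize(c[0]["color"][y0:y0+270,x0:x0+240,::-1],None,fx=2.2,fy=2.2,interpolation=2))
```

```text
[293 191  20  12 167] [301.62275449 196.4251497 ]
[343 199  11   8  53] [348.01886792 203.16981132]
0.5 [array([293.8, 205.3]), array([305. , 206.3]), array([353.2, 210.5])]
0.56 [array([293. , 201.4]), array([304.3, 202.4]), array([353. , 206.6])]
0.6 [array([292.4, 199. ]), array([303.8, 199.9]), array([352.9, 204.1])]
0.64 [array([291.7, 196.6]), array([303.3, 197.6]), array([352.7, 201.8])]
0.7 [array([290.7, 193.3]), array([302.3, 194.3]), array([352.4, 198.4])]
```

View pics/b.png

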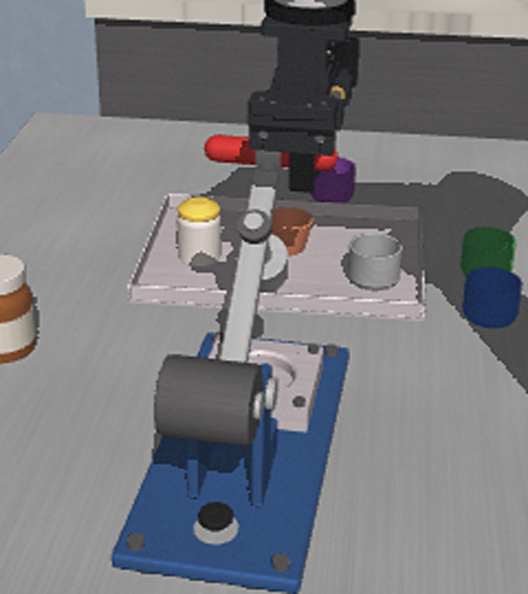

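The crop shows the handle still held, at end pixel (205,148), with the bar rising cleanly. The radial force is too large, so I'll move the command inward as I continue.

```bash
python3 plan.py .63 .90
```

```text
0.66 -0.013 -0.018
0.69 -0.027 -0.035
0.72 -0.041 -0.052
0.75 -0.056 -0.068
0.78 -0.071 -0.084
0.81 -0.087 -0.099
0.84 -0.103 -0.114
0.87 -0.12 -0.128
0.9 -0.137 -0.142
```

Request:
apply_moves([
  [0.001, -0.018, -0.015, 0, -0.8],
  [0.002, -0.036, -0.029, 0, -0.8],
  [0.003, -0.052, -0.045, 0, -0.8],
  [0.003, -0.067, -0.061, 0, -0.8],
  [0.003, -0.082, -0.077, 0, -0.8],
  [0.003, -0.098, -0.092, 0, -0.8],
  [0.003, -0.114, -0.107, 0, -0.8],
  [0.003, -0.131, -0.121, 0, -0.8],
  [0.003, -0.148, -0.135, 0, -0.8],
  [0.003, -0.148, -0.135, 0, -0.8],
])

```text
t: 7.8
eef_pos: [0.4679, -0.0133, 0.2925]
tool_rot: [[0.998, -0.061, -0.003], [-0.061, -0.998, 0.001], [-0.003, -0.0, -1.0]]
force: [-4.5, 2.9, -7.3]
finger_gap: 0.0206
grasp_force: 25.3
```

```bash
python3 st.py; python3 plan.py .9 1.17
```

```text
th 0.8861 r 0.2162 p [ 0.4679 -0.0133  0.2925] Fpx 2.65 Fz -7.27 Ft -2.54 Fr -7.31 Fy 4.68 gap 0.0206 25.283810645341873
0.93 -0.017 -0.013
0.96 -0.035 -0.026
0.99 -0.053 -0.039
1.02 -0.072 -0.05
1.05 -0.091 -0.062
1.08 -0.11 -0.072
1.11 -0.13 -0.082
1.14 -0.15 -0.092
1.17 -0.17 -0.101
```

Request:
apply_moves([
  [-0.001, -0.018, -0.012, 0, -0.8],
  [-0.002, -0.036, -0.024, 0, -0.8],
  [-0.003, -0.054, -0.036, 0, -0.8],
  [-0.003, -0.073, -0.047, 0, -0.8],
  [-0.003, -0.092, -0.059, 0, -0.8],
  [-0.003, -0.111, -0.069, 0, -0.8],
  [-0.003, -0.131, -0.079, 0, -0.8],
  [-0.003, -0.151, -0.089, 0, -0.8],
  [-0.003, -0.171, -0.098, 0, -0.8],
  [-0.003, -0.171, -0.098, 0, -0.8],
])

```text
t: 9.05
eef_pos: [0.4714, 0.0377, 0.3222]
tool_rot: [[0.998, -0.061, 0.001], [-0.061, -0.998, 0.0], [0.001, -0.0, -1.0]]
force: [3.6, 1.6, -2.7]
finger_gap: 0.0205
grasp_force: 25.1
```

```bash
python3 st.py; python3 plan.py 1.17 1.5
```

```text
th 1.1612 r 0.215 p [0.4714 0.0377 0.3222] Fpx 1.85 Fz -2.67 Ft 0.63 Fr -3.18 Fy -3.51 gap 0.0205 25.126508474349976
1.207 -0.025 -0.01
1.243 -0.05 -0.019
1.28 -0.076 -0.027
1.317 -0.102 -0.035
1.353 -0.128 -0.041
1.39 -0.154 -0.046
1.427 -0.181 -0.051
1.463 -0.207 -0.054
1.5 -0.234 -0.056
```

Request:
apply_moves([
  [0.001, -0.025, -0.009, 0, -0.8],
  [0.001, -0.05, -0.018, 0, -0.8],
  [0.001, -0.076, -0.026, 0, -0.8],
  [0.001, -0.102, -0.034, 0, -0.8],
  [0.001, -0.128, -0.04, 0, -0.8],
  [0.001, -0.154, -0.045, 0, -0.8],
  [0.001, -0.181, -0.05, 0, -0.8],
  [0.001, -0.207, -0.053, 0, -0.8],
  [0.001, -0.234, -0.055, 0, -0.8],
  [0.001, -0.234, -0.055, 0, -0.8],
])

```text
t: 10.3
eef_pos: [0.4758, 0.1079, 0.3385]
tool_rot: [[0.998, -0.061, 0.0], [-0.061, -0.998, 0.0], [0.0, -0.0, -1.0]]
force: [3.4, 0.9, -1.7]
finger_gap: 0.0204
grasp_force: 25.0
```

```bash
python3 st.py; python3 plan.py 1.5 1.68;python3 plan.py 1.68 1.77
```

```text
th 1.4996 r 0.214 p [0.4758 0.1079 0.3385] Fpx 1.13 Fz -1.74 Ft 1.0 Fr -1.82 Fy -3.39 gap 0.0204 25.045932233333588
1.52 -0.015 -0.001
1.54 -0.029 -0.001
1.56 -0.044 -0.002
1.58 -0.059 -0.002
1.6 -0.073 -0.002
1.62 -0.088 -0.001
1.64 -0.103 -0.0
1.66 -0.117 0.001
1.68 -0.132 0.003
1.69 -0.007 0.001
1.7 -0.015 0.002
1.71 -0.022 0.003
1.72 -0.029 0.004
1.73 -0.036 0.005
1.74 -0.044 0.006
1.75 -0.051 0.007
1.76 -0.058 0.009
1.77 -0.065 0.01
```

Request:
apply_moves([
  [0.002, -0.015, -0.001, 0, -0.8],
  [0.003, -0.029, -0.001, 0, -0.8],
  [0.003, -0.044, -0.002, 0, -0.8],
  [0.003, -0.059, -0.002, 0, -0.8],
  [0.003, -0.073, -0.002, 0, -0.8],
  [0.003, -0.088, -0.001, 0, -0.8],
  [0.003, -0.103, 0, 0, -0.8],
  [0.003, -0.117, 0.001, 0, -0.8],
  [0.003, -0.132, 0.003, 0, -0.8],
  [0.003, -0.132, 0.003, 0, -0.8],
])

```text
t: 11.55
eef_pos: [0.479, 0.1472, 0.3374]
tool_rot: [[0.998, -0.061, -0.0], [-0.061, -0.998, 0.0], [-0.0, -0.0, -1.0]]
force: [-5.3, 0.6, -2.4]
finger_gap: 0.0204
grasp_force: 25.1
```

```bash
python3 st.py
```

```text
th 1.6839 r 0.2138 p [0.479  0.1472 0.3374] Fpx 0.24 Fz -2.44 Ft 0.51 Fr -2.4 Fy 5.34 gap 0.0204 25.12007139623165
```

Request:
apply_moves([
  [0, -0.007, 0.001, 0, -0.8],
  [0, -0.015, 0.002, 0, -0.8],
  [0, -0.022, 0.003, 0, -0.8],
  [0, -0.029, 0.004, 0, -0.8],
  [0, -0.036, 0.005, 0, -0.8],
  [0, -0.044, 0.006, 0, -0.8],
  [0, -0.044, 0.006, 0, -0.8],
  [0, -0.044, 0.006, 0, -0.8],
  [0, -0.044, 0.006, 0, -0.8],
  [0, -0.044, 0.006, 0, -0.8],
])

```text
t: 12.8
eef_pos: [0.48, 0.1599, 0.3357]
tool_rot: [[0.998, -0.062, 0.0], [-0.062, -0.998, 0.0], [0.0, -0.0, -1.0]]
force: [-1.4, 1.3, -3.6]
finger_gap: 0.0206
grasp_force: 25.1
```

```bash
python3 st.py;python3 plan.py 1.74 1.79
```

```text
th 1.7442 r 0.2139 p [0.48   0.1599 0.3357] Fpx 1.25 Fz -3.65 Ft 1.86 Fr -3.38 Fy 1.44 gap 0.0206 25.06166584789753
1.746 -0.004 0.001
1.751 -0.008 0.001
1.757 -0.012 0.002
1.762 -0.016 0.003
1.768 -0.02 0.004
1.773 -0.024 0.005
1.779 -0.028 0.005
1.784 -0.032 0.006
1.79 -0.036 0.007
```

Force is low at 1.74 rad. I'll open the jaws a little so the handle leans on the rear finger, and the arm can then follow it down to the buffer without being forced.

Request:
apply_moves([
  [0, 0, 0, 0, -0.54],
  [0, 0, 0, 0, -0.51],
  [0, 0, 0, 0, -0.48],
  [0, 0, 0, 0, -0.45],
  [0, 0, 0, 0, -0.42],
  [0, 0, 0, 0, -0.38],
  [0, 0, 0, 0, -0.34],
  [0, 0, 0, 0, -0.3],
  [0, 0, 0, 0, -0.26],
  [0, 0, 0, 0, -0.26],
])

```text
t: 14.05
eef_pos: [0.4798, 0.1599, 0.3356]
tool_rot: [[0.998, -0.062, -0.0], [-0.062, -0.998, -0.0], [-0.0, 0.0, -1.0]]
force: [0.6, 1.9, -2.8]
finger_gap: 0.0326
grasp_force: 1.3
```

```bash
python3 st.py;python3 plan.py 1.77 1.9
```

```text
th 1.7443 r 0.2138 p [0.4798 0.1599 0.3356] Fpx 1.89 Fz -2.79 Ft 2.34 Fr -2.42 Fy -0.52 gap 0.0326 1.3283184729516506
1.784 -0.01 0.002
1.799 -0.021 0.004
1.813 -0.031 0.007
1.828 -0.041 0.01
1.842 -0.051 0.012
1.857 -0.062 0.015
1.871 -0.072 0.018
1.886 -0.082 0.022
1.9 -0.092 0.025
```

Request:
apply_moves([
  [0, 0, 0, 0, -0.2],
  [0, 0, 0.001, 0, -0.13],
  [0, -0.002, 0.002, 0, -0.06],
  [0, -0.004, 0.002, 0, 0.01],
  [0, -0.007, 0.003, 0, 0.08],
  [0, -0.01, 0.004, 0, 0.15],
  [0, -0.014, 0.005, 0, 0.22],
  [0, -0.018, 0.006, 0, 0.29],
  [0, -0.022, 0.007, 0, 0.36],
  [0, -0.022, 0.008, 0, 0.4],
])

```text
t: 15.3
eef_pos: [0.4803, 0.1666, 0.3334]
tool_rot: [[0.998, -0.062, 0.0], [-0.062, -0.998, 0.0], [0.0, -0.0, -1.0]]
force: [-0.6, 3.6, -0.8]
finger_gap: 0.0619
grasp_force: 1.6
```

```bash
cat >> st.py <<'E'
c=cam("side");im=c[0]["color"].astype(int);m=((im[...,0]>110)&(im[...,1]<70)&(im[...,2]<70)).astype(np.uint8)
n,l,S,ce=cv2.connectedComponentsWithStats(m)
print([(S[i].tolist(),ce[i].round(1).tolist()) for i in range(1,n) if S[i,4]>15])
E
python3 st.py;python3 -c "
from h import *
c=cam('side')
for t in(1.7,1.8,1.9,2.,2.1,2.2):print(t,proj(c,hand(t,-.037)).round(1))"
```

```text
th 1.7773 r 0.2129 p [0.4803 0.1666 0.3334] Fpx 3.56 Fz -0.83 Ft 3.66 Fr -0.08 Fy 0.83 gap 0.0619 1.5854524075984955
[([254, 202, 24, 17, 307], [265.4, 209.7]), ([324, 209, 11, 14, 91], [329.4, 216.4])]
1.7 [[274.7 197. ]]
1.8 [[271.  205.1]]
1.9 [[267.2 214.8]]
2.0 [[263.5 226. ]]
2.1 [[259.9 238.6]]
2.2 [[256.5 252.5]]
```

Request:
apply_moves([
  [0, -0.008, 0.002, 0, 0.4],
  [0, -0.016, 0.005, 0, 0.4],
  [0, -0.024, 0.008, 0, 0.4],
  [0, -0.032, 0.01, 0, 0.4],
  [0, -0.04, 0.013, 0, 0.4],
  [0, -0.048, 0.016, 0, 0.4],
  [0, -0.056, 0.02, 0, 0.4],
  [0, -0.064, 0.023, 0, 0.4],
  [0, -0.072, 0.026, 0, 0.4],
  [0, -0.072, 0.026, 0, 0.4],
])

```text
t: 16.65
eef_pos: [0.4818, 0.1879, 0.3258]
tool_rot: [[0.998, -0.062, 0.001], [-0.062, -0.998, -0.0], [0.001, 0.0, -1.0]]
force: [-1.2, -0.6, 0.2]
finger_gap: 0.0618
grasp_force: 0.0
```

```bash
python3 st.py
```

```text
th 1.884 r 0.211 p [0.4818 0.1879 0.3258] Fpx -0.66 Fz 0.25 Ft -0.71 Fr 0.03 Fy 1.13 gap 0.0618 0.0
[([250, 212, 24, 17, 306], [261.3, 220.0]), ([321, 220, 12, 14, 99], [326.8, 227.7])]
```

The handle left the rear finger at about 1.95 rad, so the counterweight is resting on the buffer. I'll clear the handle upward and check that it stays.

Request:
apply_moves([
  [0, -0.015, 0, 0, 0.5],
  [0, -0.015, -0.03, 0, 0.6],
  [0, -0.015, -0.1, 0, 0.8],
  [0, -0.015, -0.18, 0, 1],
  [0, -0.015, -0.23, 0, 1],
  [-0.12, 0.06, -0.23, 0, 1],
  [-0.26, 0.2, -0.23, 0, 1],
  [-0.32, 0.38, -0.23, 0, 1],
  [-0.34, 0.56, -0.23, 0, 1],
  [-0.34, 0.74, -0.23, 0, 1],
])

```text
t: 17.95
eef_pos: [0.3653, -0.0285, 0.3951]
tool_rot: [[0.998, -0.062, 0.001], [-0.062, -0.998, -0.0], [0.001, 0.0, -1.0]]
force: [1.4, 0.4, -0.3]
finger_gap: 0.0881
grasp_force: 0.0
```

```bash
python3 st.py
python3 - <<'E'
from h import *
c=cam("top");save(c,"t2.png")
T=np.array([.3985,-.2845,0])
print(rel(T+[0,0,.1]), ray(c,(381.2,315.75),.045))
x0,y0=120,180
cv2.imwrite("pics/n.png",cv2.resize(c[0]["color"][215:320,200:400,::-1],None,fx=4,fy=4,interpolation=2))
E
```

```text
th 1.041 r 0.313 p [ 0.3653 -0.0285  0.3951] Fpx 0.44 Fz -0.29 Ft 0.23 Fr -0.47 Fy -1.41 gap 0.0881 0.0
[([250, 212, 32, 18, 446], [265.7, 220.4]), ([297, 216, 35, 18, 511], [313.3, 224.9])]
[0.168 0.835 0.983] [ 0.39887372 -0.2846166   0.045     ]
```

View pics/n.png

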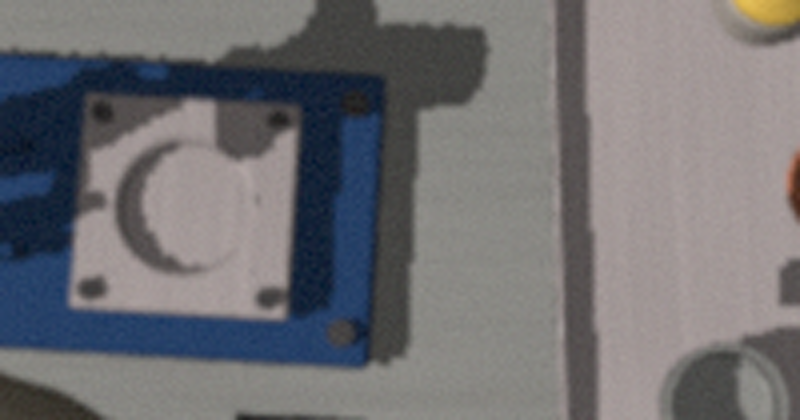

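The crop shows the arm out of the way, the nest at crop (186,205), i.e. full-image (246.6,266.2), and the tin unmoved. The handle hasn't moved either. I'll go above the tin now.

Request:
apply_moves([
  [0.02, 0.14, 0.05, 0, 1],
  [0.05, 0.3, 0.15, 0, 1],
  [0.08, 0.46, 0.3, 0, 1],
  [0.11, 0.62, 0.45, 0, 1],
  [0.14, 0.75, 0.62, 0, 1],
  [0.168, 0.82, 0.78, 0, 1],
  [0.168, 0.835, 0.9, 0, 1],
  [0.168, 0.835, 0.98, 0, 1],
  [0.168, 0.835, 0.983, 0, 1],
  [0.168, 0.835, 0.983, 0, 1],
])

```text
t: 19.3
eef_pos: [0.4015, -0.2804, 0.1006]
tool_rot: [[0.998, -0.061, 0.001], [-0.061, -0.998, -0.001], [0.001, 0.001, -1.0]]
force: [0.4, -0.3, -0.0]
finger_gap: 0.0879
grasp_force: 0.0
```

Run:
```python
from h import *
c=cam("top");im=c[0]["color"]
for p in((221.2,238.2),(275.5,241),(272.5,295),(217,291.7),(246.6,266.2)):print(ray(c,p,.047)[:2].round(4))
print("nest model",O-.07*px)
# die block fit: bright low-sat pixels in region
h=cv2.cvtColor(im,cv2.COLOR_RGB2HSV);m=(h[...,1]<60).astype(np.uint8);m[:230]=0;m[305:]=0;m[:,:205]=0;m[:,285:]=0
m=cv2.morphologyEx(m,cv2.MORPH_OPEN,np.ones((5,5)))
n,l,S,ce=cv2.connectedComponentsWithStats(m);i=1+np.argmax(S[1:,4]);print(S[i])
pts=np.argwhere(l==i)[:,::-1]
w=np.array([ray(c,p,.047)[:2] for p in pts]).astype(np.float32);print(cv2.minAreaRect(w))
s=arm.state();print(s["eef_pos"],s["joint_pos"].round(1),rel([.3987,-.2846,.046],s))
```

```text
[0.5543 0.0311]
[ 0.5478 -0.0773]
[ 0.4407 -0.0716]
[0.4479 0.0379]
[ 0.4979 -0.0201]
nest model [ 0.4984266  -0.01846944  0.        ]
[ 217  238   59   57 3011]
((0.4984469413757324, -0.018958810716867447), (0.11015208065509796, 0.1087268739938736), 86.46317291259766)
[ 0.40155438 -0.28047622  0.10084289] [-48.7  24.8 102.8   0.   52.3  44.8] [-0.009  0.014  0.183]
```

Request:
apply_moves([
  [-0.009, 0.014, 0.03, 0, 1],
  [-0.009, 0.014, 0.08, 0, 1],
  [-0.009, 0.014, 0.13, 0, 1],
  [-0.009, 0.014, 0.17, 0, 1],
  [-0.009, 0.014, 0.183, 0, 1],
  [-0.009, 0.014, 0.183, 0, 0.6],
  [-0.009, 0.014, 0.183, 0, 0.4],
  [-0.009, 0.014, 0.183, 0, 0.2],
  [-0.009, 0.014, 0.183, 0, 0.1],
  [-0.009, 0.014, 0.183, 0, 0.1],
], force=15)

```text
t: 20.6
eef_pos: [0.3981, -0.2845, 0.045]
tool_rot: [[0.998, -0.062, 0.001], [-0.062, -0.998, -0.001], [0.001, 0.001, -1.0]]
force: [-0.3, 0.8, 3.1]
finger_gap: 0.0612
grasp_force: 15.0
```

Run:
```python
from h import *
s=arm.state();print(s["force"],s["finger_gap"],s["grasp_force"])
s["eef_pos"]=np.array(s["eef_pos"]);print(rel([.4984,-.0188,.17],s),rel([.4984,-.0188,.23],s))
```

```text
[-0.26075623  0.8176484   3.114615  ] 0.0612130280043905 14.999846622959012
[ 0.279 -0.905 -0.417] [ 0.279 -0.904 -0.617]
```

Request:
apply_moves([
  [0, 0, -0.08, 0, 0.1],
  [0, 0, -0.2, 0, 0.1],
  [0, 0, -0.33, -0.1, 0.1],
  [0.03, -0.1, -0.4, -0.25, 0.1],
  [0.08, -0.25, -0.42, -0.4, 0.1],
  [0.13, -0.42, -0.42, -0.6, 0.1],
  [0.18, -0.59, -0.42, -0.75, 0.1],
  [0.23, -0.75, -0.42, -0.9, 0.1],
  [0.27, -0.87, -0.42, -1, 0.1],
  [0.279, -0.905, -0.42, -1, 0.1],
])

```text
t: 21.85
eef_pos: [0.4984, -0.0169, 0.1704]
tool_rot: [[0.748, 0.664, -0.001], [0.664, -0.748, 0.0], [-0.0, -0.001, -1.0]]
force: [-0.2, -0.2, -2.3]
finger_gap: 0.061
grasp_force: 15.0
```

Run:
```python
from h import *
s=arm.state();print(s["force"],s["finger_gap"],s["eef_pos"],rel([.4984,-.0188,.12],s))
```

```text
[-0.17005737 -0.22579701 -2.33666087] 0.06097063805129696 [ 0.49838365 -0.01694909  0.17041813] [-0.004  0.005  0.168]
```

Request:
apply_moves([
  [0, 0, 0.01, -0.15, 0.1],
  [-0.002, 0.002, 0.03, -0.3, 0.1],
  [-0.004, 0.005, 0.06, -0.45, 0.1],
  [-0.004, 0.005, 0.09, -0.6, 0.1],
  [-0.004, 0.005, 0.12, -0.75, 0.1],
  [-0.004, 0.005, 0.15, -0.9, 0.1],
  [-0.004, 0.005, 0.168, -1, 0.1],
  [-0.004, 0.005, 0.168, -1, 0.1],
  [-0.004, 0.005, 0.168, -1, 0.1],
  [-0.004, 0.005, 0.168, -1, 0.1],
])

```text
t: 23.1
eef_pos: [0.4984, -0.0207, 0.1205]
tool_rot: [[0.063, 0.998, 0.0], [0.998, -0.063, -0.0], [-0.0, 0.0, -1.0]]
force: [0.1, -0.4, -0.9]
finger_gap: 0.0611
grasp_force: 15.0
```

Run:
```python
from h import *
s=arm.state();print(s["force"],s["finger_gap"],s["eef_pos"],s["tool_rot"].round(3).tolist(),rel([.4984,-.0188,.092],s))
c=cam("side");x0,y0=220,180
cv2.imwrite("pics/d.png",cv2.resize(c[0]["color"][y0:y0+190,x0:x0+200,::-1],None,fx=3,fy=3,interpolation=2))
```

```text
[ 0.12458659 -0.38512461 -0.91569156] 0.06114409655419982 [ 0.49841821 -0.02071294  0.12053436] [[0.063, 0.998, 0.0], [0.998, -0.063, -0.0], [-0.0, 0.0, -1.0]] [ 0.006 -0.     0.095]
```

View pics/d.png

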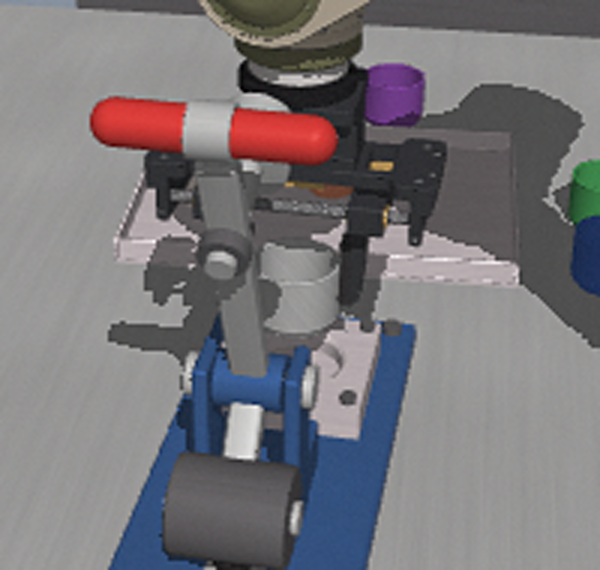

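The crop shows the tin upright in the jaws above the die. The counterweight is down on the buffer, with the handle at crop (210,130), clear of the gripper. I'll lower slowly.

Request:
apply_moves([
  [0.003, 0, 0.03, 0, 0.1],
  [0.006, 0, 0.06, 0, 0.1],
  [0.006, 0, 0.08, 0, 0.1],
  [0.006, 0, 0.09, 0, 0.1],
  [0.006, 0, 0.098, 0, 0.1],
  [0.006, 0, 0.106, 0, 0.1],
  [0.006, 0, 0.113, 0, 0.1],
  [0.006, 0, 0.12, 0, 0.1],
  [0.006, 0, 0.128, 0, 0.1],
  [0.006, 0, 0.128, 0, 0.1],
])

```text
t: 24.4
eef_pos: [0.4984, -0.0187, 0.0817]
tool_rot: [[0.062, 0.998, -0.0], [0.998, -0.062, 0.0], [0.0, -0.0, -1.0]]
force: [0.6, -0.2, -1.4]
finger_gap: 0.0612
grasp_force: 15.0
```

Run:
```python
from h import *
s=arm.state();print(s["force"],s["finger_gap"],s["eef_pos"],s["grasp_force"],s["force"]@px,s["force"]@py,rel([.4984,-.0188,.075],s))
```

```text
[ 0.62167593 -0.17857903 -1.40073745] 0.06119477431670076 [ 0.49840905 -0.0186897   0.08174606] 14.999975951359374 -0.14029354018366147 -0.6314183637296724 [-0.     0.     0.022]
```

Request:
apply_moves([
  [0, 0, 0.003, 0, 0.1],
  [0, 0, 0.006, 0, 0.1],
  [0, 0, 0.009, 0, 0.1],
  [0, 0, 0.012, 0, 0.1],
  [0, 0, 0.015, 0, 0.1],
  [0, 0, 0.018, 0, 0.1],
  [0, 0, 0.02, 0, 0.1],
  [0, 0, 0.022, 0, 0.1],
  [0, 0, 0.023, 0, 0.1],
  [0, 0, 0.023, 0, 0.1],
])

```text
t: 25.65
eef_pos: [0.4985, -0.0187, 0.0751]
tool_rot: [[0.062, 0.998, -0.0], [0.998, -0.062, -0.0], [-0.0, -0.0, -1.0]]
force: [-0.3, -0.1, 0.2]
finger_gap: 0.0613
grasp_force: 15.0
```

Run:
```python
from h import *
s=arm.state();print(s["force"],s["finger_gap"],s["eef_pos"])
```

```text
[-0.25710651 -0.12156624  0.15023305] 0.06131941120669044 [ 0.49847369 -0.01871315  0.07510321]
```

Request:
apply_moves([
  [0, 0, 0.001, 0, 0.1],
  [0, 0, 0.002, 0, 0.1],
  [0, 0, 0.002, 0, 0.1],
  [0, 0, 0.002, 0, 0.4],
  [0, 0, 0.002, 0, 0.45],
  [0, 0, 0.002, 0, 0.6],
  [0, 0, 0.002, 0, 0.75],
  [0, 0, 0.002, 0, 0.9],
  [0, 0, 0.002, 0, 0.95],
  [0, 0, 0.002, 0, 0.95],
])

```text
t: 26.9
eef_pos: [0.4985, -0.0187, 0.0744]
tool_rot: [[0.062, 0.998, 0.0], [0.998, -0.062, -0.0], [-0.0, 0.0, -1.0]]
force: [0.1, -0.4, 0.8]
finger_gap: 0.086
grasp_force: 0.0
```

Request:
apply_moves([
  [0, 0, -0.02, 0, 0.95],
  [0, 0, -0.07, 0, 0.95],
  [0, 0, -0.15, 0, 0.95],
  [0, 0, -0.22, 0, 0.95],
  [-0.1, -0.1, -0.25, 0, 0.95],
  [-0.25, -0.15, -0.25, 0, 0.95],
  [-0.45, -0.2, -0.25, 0, 0.95],
  [-0.65, -0.25, -0.25, 0, 0.95],
  [-0.8, -0.25, -0.25, 0, 0.95],
  [-0.8, -0.25, -0.25, 0, 0.95],
])

```text
t: 28.15
eef_pos: [0.4084, -0.2559, 0.1503]
tool_rot: [[0.066, 0.998, 0.001], [0.998, -0.066, -0.001], [-0.001, 0.001, -1.0]]
force: [-0.2, 0.1, 0.7]
finger_gap: 0.0863
grasp_force: 0.0
```

Run:
```python
from h import *
s=arm.state();print(s["force"],s["finger_gap"],s["eef_pos"])
c=cam("side");t=cam("top")
a=cv2.resize(c[0]["color"][190:370,220:370,::-1],None,fx=2.6,fy=2.6,interpolation=2)
b=cv2.resize(t[0]["color"][200:320,120:320,::-1],None,fx=2,fy=2,interpolation=2)
o=np.zeros((a.shape[0],a.shape[1]+b.shape[1],3),np.uint8);o[:,:a.shape[1]]=a;o[:b.shape[0],a.shape[1]:]=b
cv2.imwrite("pics/f.png",o);print(o.shape)
N=[.4984,-.0188]
print("rim seated px side",proj(c,[*N,.078]),"top",proj(t,[*N,.078]))
```

```text
[-0.19547609  0.10650188  0.70390683] 0.08626697243425754 [ 0.40844237 -0.25594797  0.1503446 ]
(468, 790, 3)
rim seated px side [[317.6103755  286.44747983]] top [[243.96414986 264.49452861]]
```

View pics/f.png

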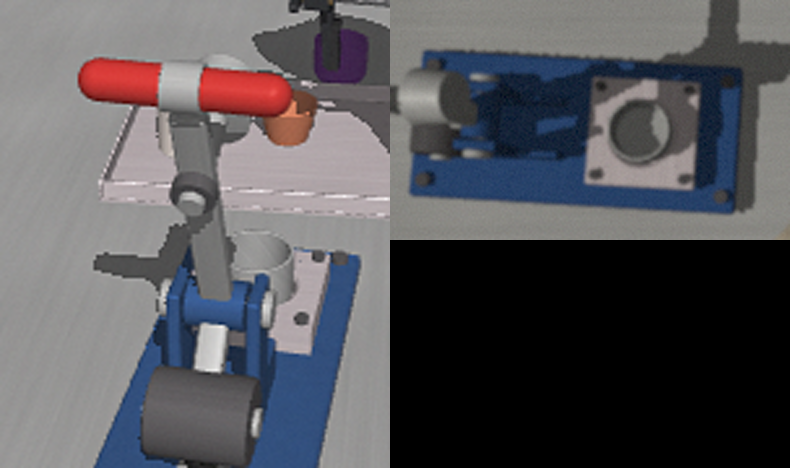

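The final crops show the tin upright in the nest: its rim is at top pixel (245,265.5) against a predicted (244,264.5), and its height agrees too. The arm is open with the counterweight on the buffer, and the robot is clear of everything.

```bash
python3 -c "
from rig import arm
print(arm.job_done())"
```

```text
the job is handed in; nothing more can be done
None
```

I handed the job in: the press arm stays open by itself on its buffer at about 1.95 rad, and the steel tin sits upright in the nest. The radial force at the handle reached about 25 N partway through the lift before I corrected it.

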